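# Index the parts carousel to the bearing

### The job

Turn the small-parts carousel on the worktop until the blue cup that holds the ball bearing stands right in front of the yellow pointer, and leave it at rest there. Its upright black posts are there to push it round by; the bearing stays lying in its cup.

Things in the scene. Friction and masses are not known exactly. Their poses are not given: they have to be found in the camera images.
- hub (a point): Centre of the carousel, on its round grey deck (244 mm wide, top 24 mm above the worktop). x and y turn with the deck, z up. Four upright black round posts, 14 mm thick, stand 106 mm out on +x, +y, -x, -y, tops 88 mm above the worktop. Midway between them, at 45 degrees, are four open blue cups: centres 72 mm out, 62 mm wide, rims 39 mm above the worktop.
- bearing_mid (a point): Centre of the ball bearing, half-way up: a flat steel ring 47 mm across, 14 mm high, with a brown ring-shaped seal, lying loose in one cup (4 mm play), z up. The other cups hold a plain grey steel bushing (40 mm wide), a white tape spool (52 mm wide) and a brass stub fitting (22 mm wide, the tallest, top 58 mm above the worktop).
- pointer_tip (a point): Tip of the yellow arrow on the carousel's fixed foot, 134 mm from the carousel's axis, 30 mm above the worktop. Its x axis points from the tip to the carousel's axis, z up. The arrow lies on a dark steel block outside the deck, 36 mm wide, reaching out to 180 mm from the axis and up to 33 mm above the worktop. It does not move.
- carousel (a joint): Turn of the carousel about the vertical axis through the hub since the start, rad; 0 at the start, growing anticlockwise seen from above. It turns either way, more than a full turn; about 1 N at a post moves it, it hardly coasts and stays where it is left.
Things that resemble listed ones, but are neither listed nor needed, are in the scene too. What is shaped like the part that bears bearing_mid but green or purple is not meant.

How it is judged:
By the outcome, as a careful person would: the job done as asked, in the order asked, and still so for the second after the job is handed in, with the robot touching nothing.
It also fails if it takes over 32 s, if anything falls off the work surface, if the arm or the gripper's body presses on something with over 40 N, if the wrist force passes 120 N, or if a joint passes its speed limit or range.

### The arm

A 7-joint arm with a two-finger parallel gripper is mounted at the origin on a cart in front of the work surface, level with it; the furniture and walls round the work are solid. World frame = base frame: x ahead of the robot, y to its left, z up, the work surface at z = 0. Lengths are in mm, angles in rad, forces in N, time in s.
With the tool pointing down it reaches from about 400 to 925 mm from the base axis. Payload 4.1 kg.
Tool frame: the origin (TCP) lies at the very end of the fingers, on their centre line; the grasp point (between the pads) lies 19 mm behind it; z points along the fingers, y is the line along which they close (so a half turn about z gives the same grasp; the last joint's range is limited). The gripper opens to 85 mm and grips with 20 to 120 N. Pads are 22 mm wide; open, the fingers measure 114 mm over their backs; the gripper's body (76 mm by 85 mm) begins 54 mm behind the grasp point. The pads swing forward as they close: fully open they stand 13 mm farther back than shut.
Start: joints at [1.201, 0.398, 0.045, 1.537, -0.019, 1.207, -0.051], TCP at [173.913, -626.337, 231.347] pointing down, gripper open.
Joint ranges: [-2.82, 2.82], [-0.49, 2.23], [-1.37, 1.46], [0, 2.46], [-1.36, 4.5], [0.23, 2], [-2.94, 2.94]. Speed limits (rad/s): [2.57, 2.57, 3.14, 3.14, 3.14, 3.14, 3.14].

### API

Orientations are given as a unit quaternion [x, y, z, w].
In Python, from bench import arm, claw, kin, state, camera, ticket gives the robot as it stands. Calls block until the motion is done:
- arm.goto(position, orientation): joint-space move of the TCP to a pose.
- arm.movel(position, frame=None, max_speed=150): straight line of the TCP; frame=None keeps the orientation; max_speed is the mean speed in mm/s.
- arm.move_j(angles): joint-space move.
- claw.command_gripper(opening, f_grip=None): finger opening in mm; f_grip is the grip in N (None keeps the last); returns when the fingers have stopped.
- arm.hold(seconds).
- kin.ik(position, orientation): joint angles nearest the present ones, or None.
- state(): the state.
- camera(name): name is "scene" or "top" or "wrist"; returns a dict with "color" (384x512x3 uint8, blue, green, red), "mtx" (3x3 intrinsics, pixels), "eye" and "rotation" of the camera in the world. Camera axes: x right, y down, z forward; pixel columns grow to the right and rows downward; lengths in mm; the calibration is good to about 2 mm. A picture is of the moment at which its call begins. There is no depth.
A pose or a line that the arm cannot do raises arm.MotionError and nothing moves.
- ticket.job_done(): hands the job in; it is judged then, once.
The state is a dict: "t": time; "joints": joint angles; "dq": joint speeds; "effort": joint torques, N m; "eef_pos": TCP position; "ee_rot": TCP orientation; "force": force on the tool from outside, world axes, zero at the start; "ft_torque": the same for the moment, N m; "opening": finger opening in mm; "gripper_force": force on a finger pad.
Only numpy, scipy, OpenCV 4.12 (cv2) and the standard library are available. Lean on these libraries where they do the work, as an engineer would, in place of code of your own. Each camera call takes 0.05 s, during which the arm holds its last target. There are 200 camera calls.

## Working session

There is one attempt and no reset: what is moved stays moved. The work goes in short steps, each a Python script; the robot and the scene stay as the last script left them, time stands still between calls to the robot, and variables do not carry over. Pictures are saved under pics/ and viewed, at most 10 in all, crops included, and the job is handed in when it is done.

```bash
mkdir -p pics; python3 - <<'E'
from bench import camera,state
import cv2,pickle
d={}
for n in("scene","top"):
    c=camera(n);d[n]=c;cv2.imwrite(f"pics/{n}0.png",c["color"]);print(n,c["mtx"],c["eye"],c["rotation"])
pickle.dump(d,open("d.pkl","wb"));print(state()["t"])
E
```

```text
scene [[457.65390011   0.         257.94141197]
 [  0.         457.65390011 188.06319491]
 [  0.           0.           1.        ]] [ -43.33909599 -560.06159386  515.39308845] [ 0.80572733 -0.35157883  0.19292074 -0.43586395]
top [[405.66279371   0.         250.8012733 ]
 [  0.         405.66279371 186.80403407]
 [  0.           0.           1.        ]] [395.90265629 -97.62115833 898.07673091] [-0.69819882  0.71436744 -0.02262411  0.04105748]
0.1
```

View pics/top0.png

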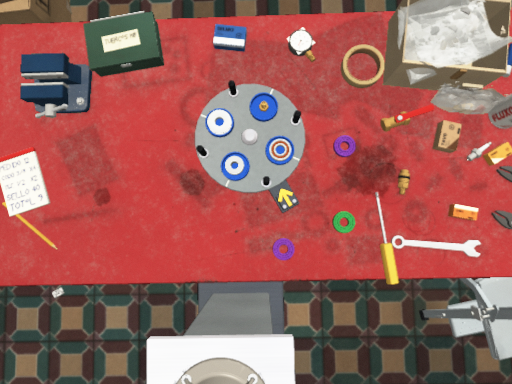

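View pics/scene0.png

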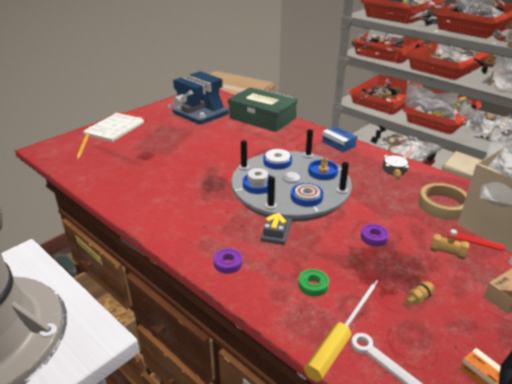

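```bash
cat >h.py <<'E'
import numpy as np,cv2
from scipy.spatial.transform import Rotation as R
def ray(c,uv,z):
    d=R.from_quat(c["rotation"]).apply(np.linalg.inv(c["mtx"])@[uv[0],uv[1],1]); e=np.array(c["eye"])
    return e+d*(z-e[2])/d[2]
def blobs(c,lo,hi,box,amin=25):
    u0,v0,u1,v1=box
    m=cv2.inRange(cv2.cvtColor(c["color"],cv2.COLOR_BGR2HSV),lo,hi)
    k=np.zeros_like(m);k[v0:v1,u0:u1]=m[v0:v1,u0:u1]
    cs,_=cv2.findContours(k,cv2.RETR_EXTERNAL,cv2.CHAIN_APPROX_NONE)
    return [x for x in cs if cv2.contourArea(x)>amin]
E
python3 - <<'E'
from h import *
import pickle
d=pickle.load(open("d.pkl","rb"));c=d["top"];b=(185,75,315,215)
P=[]
for x in blobs(c,(100,120,60),(125,255,255),b):
    (u,v),r=cv2.minEnclosingCircle(x);p=ray(c,(u,v),39);P.append(p);print("cup",u,v,r,p.round(1))
h=np.mean(P,0);print("hub",h.round(1),[(np.hypot(*(p-h)[:2]).round(1),np.degrees(np.arctan2(*(p-h)[1::-1])).round(1)) for p in P])
for x in blobs(c,(20,120,120),(35,255,255),b,10):
    x=x[:,0].astype(float);q=np.array([ray(c,t,30) for t in x]);r=np.hypot(*(q-h)[:,:2].T);i=r.argmin()
    M=cv2.moments(x.astype(np.float32));m=ray(c,(M["m10"]/M["m00"],M["m01"]/M["m00"]),30)-h
    print("arrow",x[i],q[i],r[i],np.degrees(np.arctan2(*(q[i]-h)[1::-1])),"centroid",np.degrees(np.arctan2(m[1],m[0])))
for x in blobs(c,(0,0,0),(180,255,45),b,10):
    M=cv2.moments(x);print("dark",M["m10"]/M["m00"],M["m01"]/M["m00"],M["m00"])
a=cv2.resize(c["color"][75:215,185:315],None,fx=3,fy=3,interpolation=2)
s=cv2.resize(d["scene"]["color"][120:250,220:360],None,fx=2.8,fy=3,interpolation=2)
s=cv2.resize(s,(390,420));cv2.imwrite("pics/crop.png",np.hstack([a,s]))
E
```

```text
cup 234.84176635742188 165.71519470214844 14.331794738769531 [519.9 -42.9  39. ]
cup 279.5 149.75 14.46773624420166 [ 551.9 -139.2   39. ]
cup 219.14706420898438 121.67646789550781 3.9119694232940674 [616.8 -10.6  39. ]
cup 219.2872314453125 122.09574127197266 14.287652969360352 [615.9 -10.9  39. ]
cup 263.168212890625 106.32710266113281 14.294240951538086 [ 647.9 -106.6   39. ]
hub [590.5 -62.   39. ] [(np.float64(73.2), np.float64(164.8)), (np.float64(86.3), np.float64(-116.6)), (np.float64(57.8), np.float64(62.9)), (np.float64(57.1), np.float64(63.6)), (np.float64(72.7), np.float64(-37.8))]
arrow [280. 189.] [ 468.35831781 -138.32339022   30.        ] 143.9988031923284 -148.0151263591468 centroid -148.0120210933918
dark 265.96 180.62 25.0
dark 201.2938596491228 150.33771929824562 38.0
dark 296.2325581395349 116.63953488372093 43.0
dark 232.11764705882354 87.5 51.0
```

View pics/crop.png

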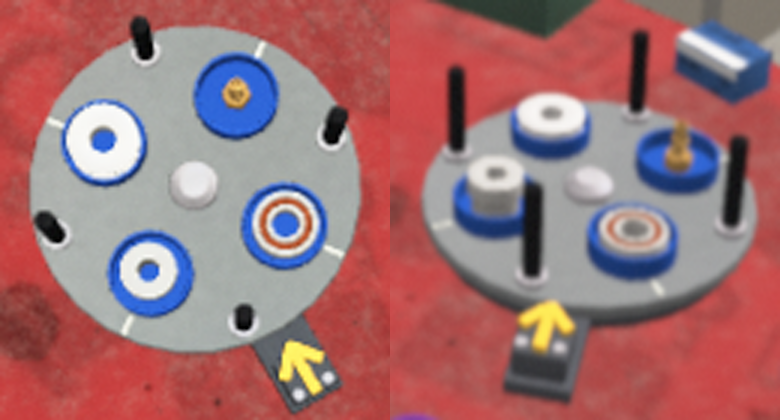

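The candidates (top view) are (219,122) white spool, (235,166) plain grey bushing, (263,106) brass stub and (280,150) steel ring with a brown seal. The purple and green rings on the cloth are decoys. The crop confirms the blue cup at (280,150) holds the bearing. The arrow tip is at about (281,188), so the deck turns clockwise by about 33°. I'll grip the post on the right, at (297,117).

```bash
cat >>h.py <<'E'
def ang(p): return np.arctan2(p[1],p[0])
def cups(c,box=(185,75,315,205)):
    return [ray(c,cv2.minEnclosingCircle(x)[0],39) for x in blobs(c,(100,120,60),(125,255,255),box,200)]
def arrow(c,hub,box=(265,175,310,215)):
    x=max(blobs(c,(20,120,120),(35,255,255),box,10),key=cv2.contourArea);M=cv2.moments(x)
    return ang(ray(c,(M["m10"]/M["m00"],M["m01"]/M["m00"]),30)-hub)
def quat(a,flip=False):
    a=a+np.pi*flip;y=np.array([np.cos(a),np.sin(a),0]);z=np.array([0,0,-1.])
    return R.from_matrix(np.c_[np.cross(y,z),y,z]).as_quat()
def post(hub,th,z,r=106): return np.array([hub[0]+r*np.cos(th),hub[1]+r*np.sin(th),z])
E
python3 - <<'E'
from h import *
import pickle
from bench import kin,arm,claw,state
c=pickle.load(open("d.pkl","rb"))["top"]
P=cups(c);hub=np.mean(P,0);A=np.array([ang(p-hub) for p in P])
b=min(P,key=lambda p:np.hypot(*(p-[552,-139,39])[:2]))
# deck angle from all four cups, referenced to the bearing cup
a0=ang(b-hub);k=np.round((A-a0)/(np.pi/2));a0=np.mean(A-k*np.pi/2);ar=arrow(c,hub)
print(len(P),hub.round(1),[np.hypot(*(p-hub)[:2]).round(1) for p in P],np.degrees([a0,ar,ar-a0]).round(2))
th=a0+np.pi/4
top=post(hub,th,88);q=c["mtx"]@R.from_quat(c["rotation"]).inv().apply(top-c["eye"]);print("post top px",q[:2]/q[2],top)
np.save("hub.npy",np.r_[hub,a0,ar])
best=None
for f in(False,True):
    q=[kin.ik(post(hub,t,z),quat(t+np.pi/2,f)) for t,z in((th,130),(th,60),(th+ar-a0,60))]
    print(f,[None if x is None else np.round(x,2).tolist() for x in q])
    if all(x is not None for x in q):
        e=max(abs(x[6]) for x in q)
        if best is None or e<best[0]: best=(e,f)
f=best[1];np.save("flip.npy",f)
arm.goto(post(hub,th,140),quat(th+np.pi/2,f));claw.command_gripper(50,20)
s=state();print(s["t"],s["eef_pos"],s["opening"],f)
from bench import camera
for n in("wrist",):
    w=camera(n);cv2.imwrite(f"pics/{n}1.png",w["color"]);pickle.dump(w,open("w.pkl","wb"))
E
```

```text
3 [573.2 -96.2  39. ] [np.float64(75.5), np.float64(48.0), np.float64(75.4)] [-116.43 -156.76  -40.32]
post top px [308.15996172 117.83443727] [ 607.00256603 -196.70803038   88.        ]
False [[0.66, 0.52, -0.56, 1.66, 0.31, 1.05, 0.33], [0.65, 0.6, -0.55, 1.71, 0.37, 0.94, 0.27], [0.6, 0.47, -0.42, 1.89, 0.25, 0.84, -0.32]]
True [[0.25, 0.46, -0.01, 1.67, 0.0, 1.0, -2.57], [0.22, 0.54, 0.03, 1.72, -0.02, 0.87, -2.55], [-0.56, 0.9, 1.26, 1.92, -0.97, 1.12, -2.41]]
2.75 [ 606.97835973 -196.79702271  140.02650387] 49.567916998348906 False
```

View pics/wrist1.png

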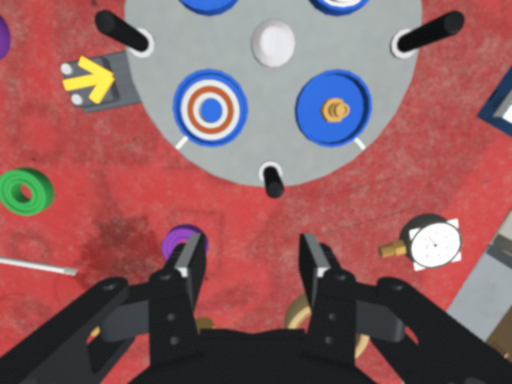

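The wrist view shows the bearing cup at (210,107), the arrow at (92,78), and my post at (272,180), still ahead of the fingers. The area threshold dropped one cup, which shifted the hub estimate. I'll filter by circle radius instead and cross-check with the wrist view.

```bash
cat >>h.py <<'E'
def cups(c,box=(185,75,315,205),rmin=11):
    cs=[cv2.minEnclosingCircle(x) for x in blobs(c,(100,120,60),(125,255,255),box,5)]
    return [ray(c,u,39) for u,r in cs if r>rmin]
def deck(c):
    P=cups(c);assert len(P)==4,len(P)
    hub=np.mean(P,0);A=np.array([ang(p-hub) for p in P]);return hub,A,P
E
python3 - <<'E'
from h import *
import pickle
from bench import arm,claw,state
c=pickle.load(open("d.pkl","rb"))["top"];w=pickle.load(open("w.pkl","rb"))
hub,A,P=deck(c);a0=A[np.argmin([np.hypot(*(p-[552,-139,39])[:2]) for p in P])]
a0=np.mean(a0+(A-a0+np.pi/4)%(np.pi/2)-np.pi/4);ar=arrow(c,hub)
print(hub.round(1),[np.hypot(*(p-hub)[:2]).round(1) for p in P],np.degrees([a0,ar,ar-a0]).round(2))
h2=ray(w,(274,43),32);print("wrist hub",h2.round(1))
for x in blobs(w,(100,120,60),(125,255,255),(160,50,385,160),300):
    (u,v),r=cv2.minEnclosingCircle(x);p=ray(w,(u,v),39);print("wrist cup",u,v,p.round(1),np.degrees(ang(p-hub)).round(2))
print("wrist arrow",np.degrees(arrow(w,hub,(50,40,130,115))).round(2))
th=a0+np.pi/4;top=post(hub,th,88)
for n,k in(("top",c),("wrist",w)):
    q=k["mtx"]@R.from_quat(k["rotation"]).inv().apply(top-k["eye"]);print(n,"post top px",(q[:2]/q[2]).round(1))
np.save("hub.npy",np.r_[hub,a0,ar])
E
```

```text
[583.9 -74.9  39. ] [np.float64(71.6), np.float64(71.8), np.float64(71.5), np.float64(71.4)] [-116.48 -150.85  -34.37]
wrist hub [584.5 -74.   32. ]
wrist cup 333.6777038574219 107.74007415771484 [ 647. -105.   39.] -25.51
wrist cup 210.0 107.5 [ 550.9 -137.    39. ] -117.97
wrist arrow -151.47
top post top px [297.5 113. ]
wrist post top px [275.4 191.7]
```

```bash
python3 - <<'E'
from h import *
import pickle
from bench import arm,claw,state,camera
v=np.load("hub.npy");hub,a0,ar=v[:3],v[3],v[4];th=a0+np.pi/4
arm.movel(post(hub,th,130),quat(th+np.pi/2));arm.movel(post(hub,th,62))
print(state()["force"]);claw.command_gripper(8,20);s=state();print(s["t"],s["opening"],s["gripper_force"],s["force"])
for t in np.linspace(th,th+ar-a0,6)[1:]:
    arm.movel(post(hub,t,62),quat(t+np.pi/2),max_speed=70)
s=state();print(s["t"],s["opening"],s["eef_pos"],s["force"])
c=camera("top");w=camera("wrist");pickle.dump((c,w),open("e.pkl","wb"))
cv2.imwrite("pics/e.png",np.hstack([cv2.resize(c["color"][65:225,175:335],(400,400)),cv2.resize(w["color"],(400,400))]))
h,A,P=deck(c) if len(cups(c))==4 else (hub,[ang(p-hub) for p in cups(c)],0)
print(np.degrees(A).round(2),np.degrees(arrow(c,hub)))
E
```

```text
[-0.06277384  1.27697895  0.20665198]
4.1333 13.267178928816028 20.389749705791473 [-0.55694196 -0.13550485  5.06626981]
5.8 13.168010653275608 [ 555.17199004 -177.71242942   63.17836142] [-0.898977   -0.88831289  5.97040018]
[-150.71  119.68  -60.34   29.52] -150.85434003252038
```

View pics/e.png

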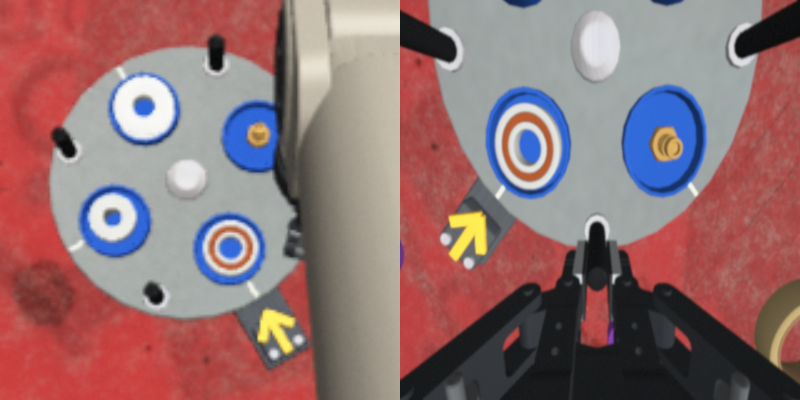

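The bearing lies in its cup at crop (230,248), nearly lined up with the arrow. I'll release, retreat and take a clear check.

```bash
python3 - <<'E'
from h import *
import pickle
from bench import arm,claw,state,camera
v=np.load("hub.npy");hub,a0,ar=v[:3],v[3],v[4];t=ar+np.pi/4
claw.command_gripper(45);arm.movel(post(hub,t,140));arm.goto(np.array([520,-330,200]),quat(t+np.pi/2))
print(state()["t"])
for n,box in(("top",None),("scene",None)):
    c=camera(n);pickle.dump(c,open(f"f_{n}.pkl","wb"))
    if n=="top":
        h,A,P=deck(c);b=A[np.argmin(abs(A-ar))]
        print(h,np.degrees(A),np.degrees(arrow(c,h)),"dev",np.degrees(np.mean((A-b+np.pi/4)%(np.pi/2)-np.pi/4)+b-arrow(c,h)))
        a=cv2.resize(c["color"][125:225,225:315],(390,433),interpolation=2)
        x=max(blobs(c,(20,120,120),(35,255,255),(265,175,310,215),10),key=cv2.contourArea)[:,0]
        q=np.array([ray(c,u,30) for u in x]);r=np.hypot(*(q-h)[:,:2].T)
        print("near-tip px angles",[(x[i].tolist(),r[i].round(),np.degrees(ang(q[i]-h)).round(1)) for i in r.argsort()[:4]])
        hs=cv2.cvtColor(c["color"],cv2.COLOR_BGR2HSV)
        for y in range(c["color"].shape[0]):
            pass
        L=[]
        vv,uu=np.mgrid[150:200,255:300]
        for u,w in zip(uu.ravel(),vv.ravel()):
            p=ray(c,(u,w),24)-h
            if 107<np.hypot(*p[:2])<121 and abs(ang(p)-ar)<.25: L.append((ang(p),float(hs[w,u,2])))
        L=np.array(L);wt=np.clip(L[:,1]-np.median(L[:,1])-20,0,None);print("white mark",np.degrees((L[:,0]*wt).sum()/wt.sum()),(wt>0).sum())
    else: s=cv2.resize(c["color"][120:250,220:360],(390,433),interpolation=2)
cv2.imwrite("pics/f.png",np.hstack([a,s]))
E
```

```text
7.6833
[583.93037553 -74.79937828  39.        ] [-150.50728124  119.71585741  -60.49883037   29.72237196] -150.82191225618513 dev 0.42994169544135397
near-tip px angles [([280, 189], np.float64(132.0), np.float64(-151.2)), ([281, 189], np.float64(133.0), np.float64(-150.4)), ([280, 190], np.float64(134.0), np.float64(-151.7)), ([282, 189], np.float64(134.0), np.float64(-149.6))]
white mark -150.08087175243648 12
```

View pics/f.png

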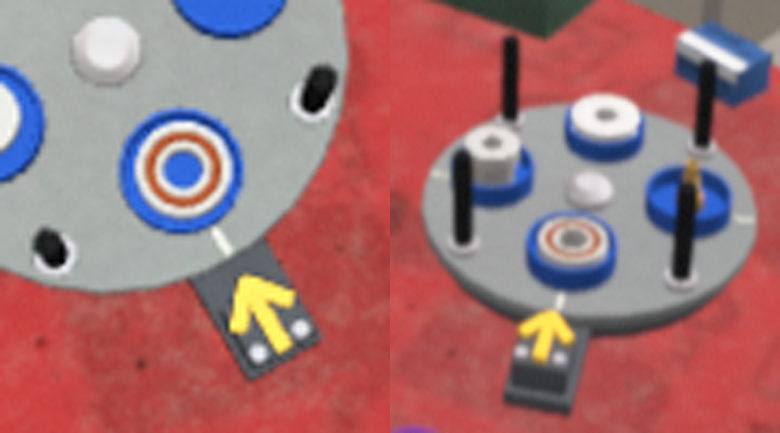

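The picture shows the bearing lying in its cup, with the mark at left crop (222,240) just short of the arrow tip at (240,280). In the scene view there may be a small remaining angle, so I'll check it from the scene camera numerically.

```bash
python3 - <<'E'
from h import *
import pickle
c=pickle.load(open("f_scene.pkl","rb"));hub=np.array([583.9,-74.8,39])
hs=cv2.cvtColor(c["color"],cv2.COLOR_BGR2HSV)
x=max(blobs(c,(20,120,120),(35,255,255),(255,205,300,235),10),key=cv2.contourArea)[:,0]
q=np.array([ray(c,u,30) for u in x]);r=np.hypot(*(q-hub)[:,:2].T)
print("tip",[(x[i].tolist(),r[i].round(1),np.degrees(ang(q[i]-hub)).round(1)) for i in r.argsort()[:4]],"centroid",np.degrees(arrow(c,hub,(255,205,300,235))))
L=[]
for w in range(190,225):
    for u in range(255,310):
        p=ray(c,(u,w),24)-hub
        if 105<np.hypot(*p[:2])<121 and abs(np.degrees(ang(p))+151)<12: L.append((ang(p),hs[w,u,2],hs[w,u,1]))
L=np.array(L,float);wt=np.clip(L[:,1]-np.median(L[:,1])-15,0,None)*(L[:,2]<60);print("mark",np.degrees((L[:,0]*wt).sum()/wt.sum()),(wt>0).sum())
# bearing cup: rim ellipse rays, outer blue contour (rim plus wall) near side biased along view only
for b in blobs(c,(100,120,60),(125,255,255),(260,180,305,210),60):
    t=np.array([ray(c,u,39) for u in b[:,0]]);t=t[:,:2]-hub[:2];u=np.linalg.norm(t-[-62.9,-35],axis=1)
    print("cup contour n",len(t),t.mean(0),np.degrees(ang(t.mean(0))))
# hub check: deck edge circle via saturation mask at z=24
m=((hs[...,1]<60)&(hs[...,2]>90)).astype(np.uint8)*255;k=np.zeros_like(m);k[140:225,225:360]=m[140:225,225:360]
b=max(cv2.findContours(k,0,1)[0],key=cv2.contourArea);hl=cv2.convexHull(b)[:,0]
t=np.array([ray(c,u,24)[:2] for u in hl]);s=np.linalg.lstsq(np.c_[2*t,np.ones(len(t))],(t**2).sum(1),rcond=None)[0]
print("deck centre scene",s[:2],np.sqrt(s[2]+s[:2]@s[:2]))
E
```

```text
tip [([280, 214], np.float64(132.1), np.float64(-149.2)), ([279, 214], np.float64(132.5), np.float64(-150.0)), ([278, 214], np.float64(132.9), np.float64(-150.7)), ([277, 214], np.float64(133.4), np.float64(-151.5))] centroid -151.01824576038968
mark -150.42768851901994 18
cup contour n 96 [-80.97507755 -49.37306064] -148.62801958029902
deck centre scene [583.0153341  -75.07309386] 124.27107202552753
```

Both cameras put the cup within about 0.6° of the pointer (under 1 mm at the cup). The carousel is at rest and the arm is clear, so I'm handing it in.

```bash
python3 -c "
from bench import ticket;print(ticket.job_done())"
```

```text
the job is handed in; nothing more can be done
None
```

The carousel was turned about 34° clockwise, and the blue cup with the bearing now stands within about 0.6° of the yellow pointer; it is at rest with the bearing still in its cup and the arm clear, and the job was handed in at about 8 s.

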